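# Clear the marking jig and hold its backstop at the third click

## Robot

A 6-joint arm with a two-finger parallel gripper is mounted at the origin on the work surface. World frame = base frame: x ahead of the robot, y to its left, z up, the work surface at z = 0. Lengths are in m, angles in rad, forces in N, time in s.
With the tool pointing down it reaches from about 0.4 to 0.825 m from the base axis. Payload 7 kg.
Tool frame: the origin (TCP) lies midway between the tips of the shut fingers; the grasp point (between the pads) lies 19 mm behind it; z points along the fingers, y is the line along which they close (so a half turn about z gives the same grasp; the last joint's range is limited). The gripper opens to 88 mm and grips with 3 to 60 N. Pads are 19 mm wide; open, the fingers measure 130 mm over their backs; the gripper's body (78 mm by 193 mm) begins 47 mm behind the grasp point.
Start: joints at [1.494, 0.359, 0.012, 0, -1.224, -0.288], TCP at [0.241, 0.631, 0.227] pointing down, gripper open.
Joint ranges: [-3.07, 3.07], [-1.43, 2.12], [-1.02, 1.25], [-3.03, 1.67], [-3.05, -0], [-3.03, 3.03]. Speed limits (rad/s): [2.39, 2.39, 3.01, 3.14, 3.14, 3.14].

## Interface

Orientations are given as [roll, pitch, yaw] about the fixed x, y, z axes, in that order (R = Rz(yaw) Ry(pitch) Rx(roll)).
In Python, from station import arm gives the robot as it stands. The module is installed in compiled form; this text tells all that it offers.
- The arm moves only by the tool carry_out, never from a script. Its argument "commands" is a list of rows, each a list of 4 numbers: the shift along the world's x, y, z in units of 50 mm (1.0 is 50 mm), then the turn about the world's z in units of 6 degrees (1.0 is 6 degrees). A call has exactly 10 rows; each row is the pose to reach, as a shift and turn from the pose commanded when the call began; what a row does not reach only later rows make up. A row lasts 1/8 s, in which the tool goes at most 62.5 mm and 10.7 degrees, less where a joint would pass 70% of its speed; a pose out of reach is approached as far as the arm can. A call with a gripper value outside its range is refused whole. "claw" is the closure, from 0 (fully open) to 1 (shut), set as the call begins (left out, the last holds). The fingers move at their own pace and stop on an object; "force" is the grip in N (left out, the last holds). Time passes only in rows, so rows that repeat a pose let the fingers close, or fill a call up. It gives the time, the measured TCP pose, the force, the opening and the grip force at its end, in the units of the state.
- arm.get_state(): the state, without advancing time (a new reading comes with each control period).
- arm.grab_frame(name): name is "scene" or "top" or "wrist"; returns a dict with "pixels" (384x512x3 uint8, red, green, blue), "fx", "fy", "cx", "cy" (pixels), "eye" and "orientation" of the camera in the world. Camera axes: x right, y down, z forward; pixel columns grow to the right and rows downward; lengths in m; the calibration is good to about 2 mm. A picture is of the moment at which its call begins. There is no depth.
- arm.job_done(): hands the job in; it is judged then, once.
Trained networks look in a picture, given as the dict that the camera call returned (one of the last four; its "shot" number tells which), for a name from the list of things; names that differ only in an ending like _2 or _b are one class to them, and where a whole thing is asked for, a point or a joint stands for the part that bears it (a point fixed in the world has none). Each returns a list of dicts, best first, with "conf" (0 to 1); they miss things now and then, are a little off and sometimes report something else, mostly with a low value. They report only what shows in the picture. A call takes as long as a camera call. They do not tell look-alikes from the thing itself.
- arm.regions_of(picture, query): "pixels" (384x512 bool, what is visible of it) and "uv" ([column, row] in pixels, amid what is visible of it).
- arm.mark_of(picture, query): "uv" ([column, row] in pixels: a listed point, or the origin of a listed thing).
The state is a dict: "t": time; "q": joint angles; "qd": joint speeds; "joint_efforts": joint torques, N m; "eef_pos": TCP position; "ee_rot": TCP orientation; "force": force on the tool from outside, world axes, zero at the start; "moment": the same for the moment, N m; "width": finger opening in m; "gripper_force": force on a finger pad.
Only numpy, scipy, OpenCV 4.12 (cv2) and the standard library are available. Lean on these libraries where they do the work, as an engineer would, in place of code of your own. Each camera call takes 0.05 s, during which the arm holds its last target. There are 200 camera calls.

## Task

With the wooden push block, sweep the three stone offcuts off the jig's plywood bed into its metal catch tray, not touching the offcuts with the fingers, and stand the push block upright on the table again. Only then pull the ratchet lever by its black handle exactly three clicks, never going on to a fourth, and finish while still holding the handle there: the lever springs back if it is let go. Leave the mug, the tape roll and the sander where they are.

Things in the scene. Friction and masses are not known exactly. Their poses are not given: they have to be found in the camera images.
- jig: marking jig, fixed to the table, 210 x 470 mm; origin at table height, its axes are called jig x and jig y. From -y to +y: catch tray, plywood bed, then a grey deck (jig y 90 to 260, top at z 40 mm) with the ratchet lever
- bed (a point): centre of the plywood bed's flat top, z 45 mm: jig x -105 to 105, jig y -110 to 90 (this point is at jig x 0, y -10). A lip 7 mm wide along its -x edge stands 10 mm above the bed; the -y edge is open
- tray (a point): centre of the catch tray's floor, z 6 mm, at jig x 0, y -157. The open metal tray lies straight below the bed's -y edge: inside jig x -100 to 100, jig y -110 to -202; its three outer walls are 45 mm high
- backstop (a joint): travel (m) of the aluminium backstop bar, 20 mm wide (x), 24 mm high, lying on the bed along jig y from -105 to 85. Its -x face is at jig x 78 mm minus this value. It is geared to the lever: 0.040 m towards -x per rad
- pivot (a point): the lever's fixed vertical pivot axis, at jig x 10, jig y 150 mm, given at the height of the handle's middle (z 105 mm). Beside it a pawl housing reaches z 62 mm
- handle (a point): middle of the lever's upright black handle, a round post 24 mm in diameter, z 74 to 132 mm, 115 mm from the pivot axis; a flat steel arm, top at z 74 mm, joins it to the pivot. Pulling takes 2 to 20 N: at each tooth the force rises by 3 to 6 N within 0.15 rad before the crest, then falls by 2 to 6 N from 0.06 rad before it to 0.12 rad after it (the click)
- lever (a joint): lever angle (rad), growing anticlockwise seen from above as it is pulled; 0 rest stop, 1.72 end stop; at 0 the arm points 75 degrees from jig x towards jig y. Starts at 0 to 0.20. Tooth crests (clicks) at 0.55, 0.85, 1.15 and a fourth at 1.45. Three clicks done: 1.17 to 1.43. A spring pulls it back, 10 N per rad stronger at the handle; let go after the third click, it springs back
- pusher_grip (a point): middle of the ridge handle of the wooden push block, 63 mm above its underside. The block is 130 mm long (its own x), 34 mm thick (its own y) and 35 mm high, and weighs about 200 g; on top of it, centred, stands the ridge handle, 80 mm long (x), 22 mm thick (y), from 35 to 85 mm above the underside. It stands upright on the table at the start
- pusher: the same wooden push block, origin in the centre of its underside
- chip_block_mid (a point): centre of a stone offcut, a block 34 x 24 mm, 18 mm high, lying loose on the bed (about 40 g)
- chip_core_mid (a point): centre of a stone offcut, a drilled core 28 mm in diameter and 20 mm high, standing on the bed (about 34 g); this point is 9 mm above its underside
- chip_ell_mid (a point): centre of a stone offcut, an L shape 36 x 30 mm, 18 mm high, lying on the bed (about 38 g)
- mug: white mug, 82 mm wide, 95 mm high, origin at the centre of its underside, not to be disturbed
- tape: roll of paper tape lying flat, 84 mm wide, 38 mm high, origin at the centre of its underside, not to be disturbed
- sander: black round hand sander, 110 mm wide, 88 mm high, origin at the centre of its underside, not to be disturbed
Things that resemble listed ones, but are neither listed nor needed, are in the scene too. Of the things that look like the pusher, take the one that is farthest to the robot's left at the start.

How it is judged:
By the outcome, as a careful person would: the job done as asked, in the order asked, and still so for the second after the job is handed in, while the arm keeps its last pose, push and grip.
It also fails if it takes over 61 s, if anything falls off the work surface, if the arm or the gripper's body presses on something with over 40 N, if the wrist force passes 120 N, or if a joint passes its speed limit or range.

## Working session

There is one attempt and no reset: what is moved stays moved. The work goes in short steps, Python scripts to look and compute and a tool call to move; the robot and the scene stay as the last step left them, time stands still between calls to the robot, and variables do not carry over. Pictures are saved under pics/ and viewed, at most 10 in all, crops included, and the job is handed in when it is done.

Besides the shell and the picture viewer there is one more tool, called after "Call:" as name(argument=value, ...), one argument or row to a line, values as JSON. carry_out: Moves the arm, as the interface text tells. Its arguments: {"type":"object","properties":{"commands":{"type":"array","items":{"type":"array","items":{"type":"number"}}},"claw":{"type":"number"},"force":{"type":"number"}},"required":["commands"]}

```bash
mkdir -p pics
cat > h.py <<'E'
import numpy as np, cv2
from scipy.spatial.transform import Rotation as R
from station import arm
def Rm(o):
    o=np.array(o,float)
    if o.shape==(3,3): return o
    return R.from_euler('xyz',o).as_matrix() if o.size==3 else R.from_quat(o).as_matrix()
def ray(p,uv,z):
    d=Rm(p["orientation"])@np.array([(uv[0]-p["cx"])/p["fx"],(uv[1]-p["cy"])/p["fy"],1.])
    e=np.array(p["eye"]); return e+d*(z-e[2])/d[2]
def proj(p,X):
    c=Rm(p["orientation"]).T@(np.array(X)-p["eye"]); return [p["fx"]*c[0]/c[2]+p["cx"],p["fy"]*c[1]/c[2]+p["cy"]]
def save(p,n,s=1): cv2.imwrite("pics/"+n,cv2.resize(p["pixels"][:,:,::-1],None,fx=s,fy=s))
Z=dict(bed=.045,tray=.006,pivot=.105,handle=.105,pusher_grip=.063,pusher=0,chip_block_mid=.054,chip_core_mid=.054,chip_ell_mid=.054,mug=0,tape=0,sander=0,jig=0)
E
python3 - <<'E'
from h import *
np.set_printoptions(precision=3,suppress=True)
for cam in("top","scene"):
    p=arm.grab_frame(cam); save(p,cam+"0.png",1.5)
    print(cam,np.array(p["eye"]),p["orientation"],p["fx"])
    for k,z in Z.items():
        for m in arm.mark_of(p,k)[:4]: print(k,round(m["conf"],2),np.array(m["uv"]).round(),ray(p,m["uv"],z))
s=arm.get_state(); print(s["eef_pos"],s["ee_rot"],s["t"],s["width"],s["force"])
E
```

```text
top [ 0.308 -0.016  1.254] [-2.956 -0.001 -1.558] 372.89832736209803
bed 0.76 [242. 169.] [0.579 0.028 0.045]
tray 0.86 [287. 176.] [ 0.569 -0.125  0.006]
pivot 0.96 [192. 154.] [0.613 0.186 0.105]
pivot 0.3 [240. 173.] [0.553 0.034 0.105]
handle 0.71 [160. 144.] [0.646 0.292 0.105]
handle 0.37 [242. 169.] [0.567 0.027 0.105]
pusher_grip 0.96 [402. 188.] [ 0.519 -0.492  0.063]
pusher_grip 0.71 [351. 202.] [ 0.472 -0.325  0.063]
pusher_grip 0.67 [392. 253.] [ 0.314 -0.447  0.063]
pusher 0.91 [398. 194.] [ 0.512 -0.502  0.   ]
pusher 0.88 [351. 203.] [ 0.478 -0.341  0.   ]
pusher 0.84 [386. 253.] [ 0.314 -0.452  0.   ]
chip_core_mid 0.4 [236. 170.] [0.576 0.05  0.054]
chip_ell_mid 0.44 [248. 171.] [0.572 0.007 0.054]
chip_ell_mid 0.36 [242. 169.] [0.578 0.029 0.054]
mug 0.57 [347. 143.] [ 0.687 -0.334  0.   ]
tape 0.91 [117. 250.] [0.311 0.439 0.   ]
tape 0.27 [262. 171.] [ 0.584 -0.038  0.   ]
tape 0.26 [240. 170.] [0.586 0.037 0.   ]
sander 0.89 [107. 166.] [0.593 0.496 0.   ]
jig 0.92 [238. 167.] [0.596 0.046 0.   ]
scene [ 1.144 -0.443  1.039] [-2.455  0.016  0.936] 418.97927914100
[... 324 characters left out ...]
pusher_grip 0.63 [146. 251.] [ 0.485 -0.343  0.063]
pusher 0.96 [ 88. 246.] [ 0.325 -0.463  0.   ]
pusher 0.67 [147. 258.] [ 0.466 -0.346  0.   ]
pusher 0.64 [104. 300.] [ 0.512 -0.494  0.   ]
chip_block_mid 0.62 [257. 224.] [ 0.589 -0.045  0.054]
chip_core_mid 0.56 [283. 206.] [0.585 0.053 0.054]
chip_ell_mid 0.53 [271. 211.] [0.577 0.015 0.054]
chip_ell_mid 0.21 [280. 205.] [0.576 0.049 0.054]
mug 0.59 [185. 317.] [ 0.681 -0.345  0.   ]
tape 0.63 [317. 118.] [0.311 0.438 0.   ]
sander 0.78 [383. 156.] [0.594 0.484 0.   ]
jig 0.79 [278. 221.] [0.588 0.032 0.   ]
jig 0.61 [382. 155.] [0.587 0.489 0.   ]
[0.241 0.631 0.227] [ 3.142  0.    -0.365] 1.4 0.08756039364655879 [-0.275 -0.384  0.198]
```

View pictures.

View pics/top0.png

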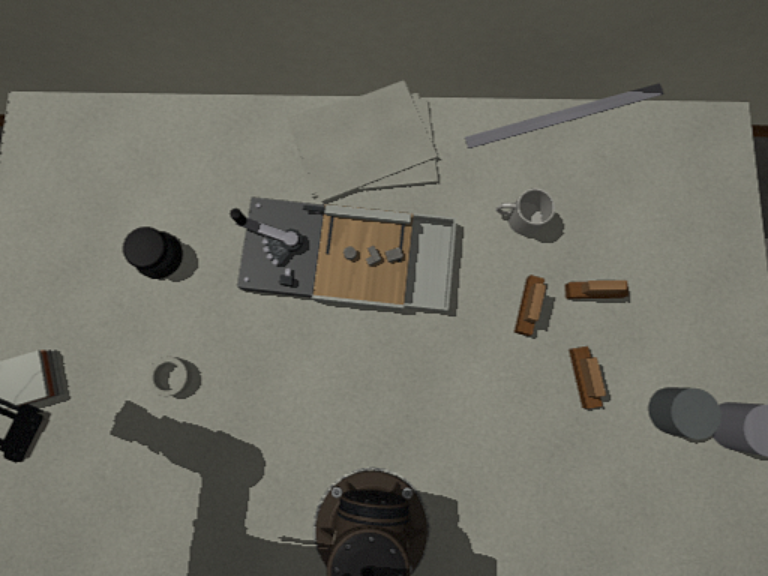

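View pics/scene0.png

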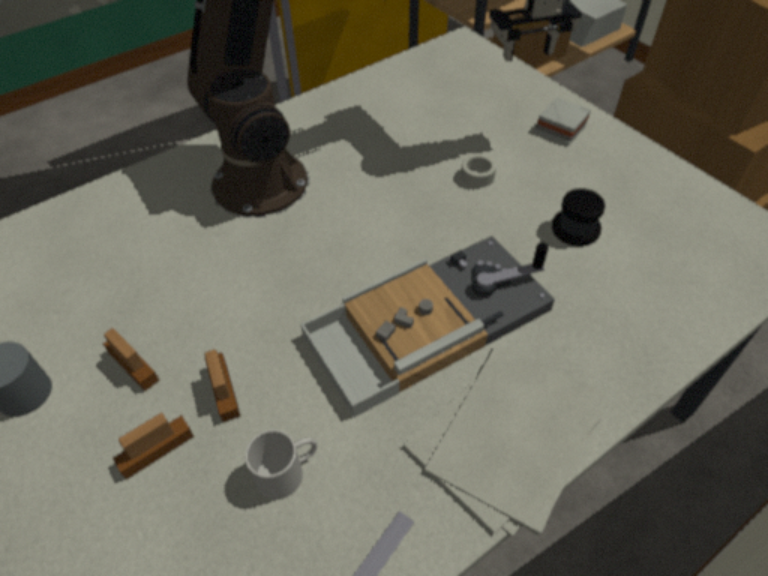

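The scene shows three wooden push blocks, at these original pixels:

| Block | Top view | Scene view | World y |
|---|---|---|---|
| A | (351,202) | (146,251) | about -0.33 |
| B | (402,188) | (101,290) | about -0.49 |
| C | (392,253) | (83,232) | about -0.45 |

The robot's left is +y, so A is the one meant. The three offcuts lie on the bed at about (235,169), (249,171) and (263,170) in the top view, with the tray to their right.

Run:
```python
from h import *
from scipy.optimize import least_squares
np.set_printoptions(precision=3,suppress=True)
T=arm.grab_frame("top"); S=arm.grab_frame("scene")
J=lambda a,X:[a[0]+np.cos(a[2])*X[0]-np.sin(a[2])*X[1],a[1]+np.sin(a[2])*X[0]+np.cos(a[2])*X[1],X[2]]
obs=[(T,(306.7,146),(.105,-.21,.045)),(T,(303,208.7),(-.105,-.21,.045)),(T,(168,131.3),(.105,.26,.04)),(T,(159.5,193),(-.105,.26,.04)),
(S,(353/1.5,401/1.5),(.105,-.21,.045)),(S,(303/1.5,330/1.5),(-.105,-.21,.045)),(S,(492/1.5,239/1.5),(-.105,.26,.04)),(S,(553/1.5,300/1.5),(.105,.26,.04)),
(T,(192,154),(.01,.15,.105))]
f=lambda a:np.concatenate([np.array(proj(p,J(a,X)))-uv for p,uv,X in obs])
r=least_squares(f,[.59,.04,-.12],loss="soft_l1"); a=r.x; print("jig",a,f(a).round(1))
print("chips in jig:")
for p in(T,S):
  for k in("chip_block_mid","chip_core_mid","chip_ell_mid"):
    for m in arm.regions_of(p,k)[:3]:
      P=ray(p,m["uv"],.054); d=P[:2]-a[:2]; c,s=np.cos(a[2]),np.sin(a[2]); print(k,round(m["conf"],2),np.array(m["uv"]).round(),[c*d[0]+s*d[1],-s*d[0]+c*d[1]])
best=None
for m in arm.regions_of(T,"pusher"):
  q=m["pixels"].astype(np.uint8); pts=np.argwhere(q)[:,::-1]
  g=np.array([ray(T,x,.05)[:2] for x in pts]); print("pusher",m["conf"],m["uv"],cv2.minAreaRect((g*1000).astype(np.float32)))
u,v=351,202
c=T["pixels"][v-50:v+60,u-60:u+80]; cv2.imwrite("pics/crop.png",cv2.resize(c[:,:,::-1],None,fx=5,fy=5,interpolation=cv2.INTER_CUBIC))
```

```text
jig [ 0.582  0.035 -0.099] [-0.6 -1.  -2.5 -1.9  0.1 -0.8 -1.2 -1.9 -3.   3.5 -4.2 -4.2 -1.  -3.1
  0.6 -0.8  1.1  2. ]
chips in jig:
chip_block_mid 0.52 [111. 248.] [np.float64(-0.3046036890663241), np.float64(0.37596830792967195)]
chip_block_mid 0.48 [234. 170.] [np.float64(-0.00819388596737415), np.float64(0.01998035077426826)]
chip_ell_mid 0.51 [248. 170.] [np.float64(-0.004512435705685106), np.float64(-0.02469347846221803)]
chip_block_mid 0.72 [152. 257.] [np.float64(-0.03923548057924881), np.float64(-0.3785077107850596)]
chip_core_mid 0.54 [283. 206.] [np.float64(0.0009513745801172726), np.float64(0.016290027003408508)]
chip_ell_mid 0.38 [259. 223.] [np.float64(0.014584238472089579), np.float64(-0.07192026139341941)]
pusher 0.92 [353.4, 203.5] ((468.9152526855469, -334.03521728515625), (45.89018630981445, 132.4875946044922), 74.39533233642578)
pusher 0.84 [398.9, 192.7] ((507.3249816894531, -478.9993591308594), (36.40306091308594, 137.6946258544922), 0.7460118532180786)
pusher 0.65 [391.1, 252.1] ((318.73516845703125, -450.3207702636719), (128.80868530273438, 57.70344161987305), 11.065437316894531)
pusher 0.46 [251.8, 170.5] ((576.326904296875, 7.24136209487915), (40.62098693847656, 23.13184928894043), 1.0171819925308228)
```

View pics/crop.png

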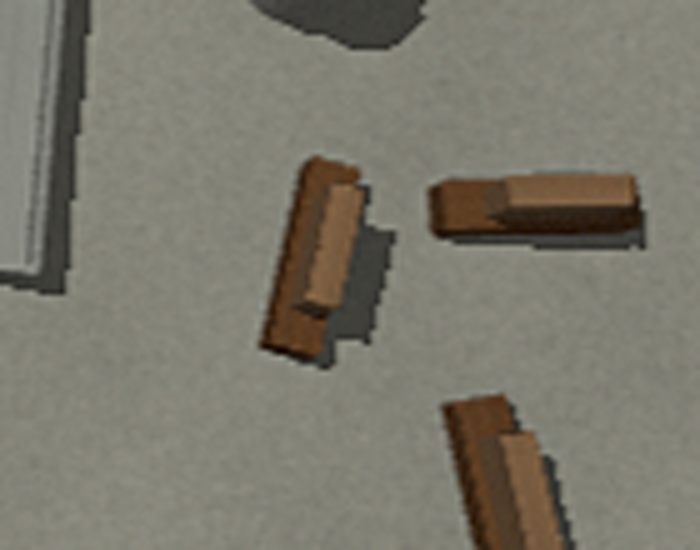

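Enlarged crop: block A is at crop (320,255), original (355,203). It is clearly the left-most of the three (largest world y), with its ridge tilted about -15° from world x. I'm moving above it now.

Call:
carry_out(
  commands=[
    [5, -8.6, 0, 1],
    [5, -8.6, 0, 1],
    [5, -8.6, 0, 1],
    [5, -8.6, 0, 1],
    [5, -8.6, 0, 1],
    [5, -8.6, 0, 1],
    [5, -8.6, 0, 1],
    [5, -8.6, 0, 1],
    [4.8, -19, -0.6, 1],
    [4.8, -19, -0.6, 1],
  ],
  claw=0,
)

```text
t: 3.1
eef_pos: [0.4884, 0.0739, 0.2193]
ee_rot: [-3.141, -0.0, -0.26]
force: [0.5, -0.1, -0.2]
width: 0.0873
gripper_force: 0.0
```

Run:
```python
from h import *
s=arm.get_state(); print(s["eef_pos"],s["ee_rot"],s["t"])
```

```text
[0.48842379 0.07386683 0.21934404] [-3.14142994e+00 -2.81564797e-04 -2.60159050e-01] 3.1
```

Call:
carry_out(
  commands=[
    [-0.2, -8.1, -0.6, 0],
    [-0.2, -8.1, -0.6, 0],
    [-0.2, -8.1, -0.6, 0],
    [-0.2, -8.1, -0.6, 0],
    [-0.2, -8.1, -0.6, 0],
    [-0.2, -8.1, -0.6, 0],
    [-0.2, -8.1, -0.6, 0],
    [-0.2, -8.1, -0.6, 0],
    [-0.2, -8.1, -0.6, 0],
    [-0.2, -8.1, -0.6, 0],
  ],
)

```text
t: 4.35
eef_pos: [0.4787, -0.3283, 0.1897]
ee_rot: [-3.142, -0.001, -0.259]
force: [0.0, 0.5, 0.7]
width: 0.0876
gripper_force: 0.0
```

Run:
```python
from h import *
p=arm.grab_frame("wrist"); save(p,"w1.png",1.5)
print(p["eye"],p["orientation"])
for m in arm.mark_of(p,"pusher_grip"): print(m["conf"],m["uv"],ray(p,m["uv"],.063))
for m in arm.mark_of(p,"pusher"): print(m["conf"],m["uv"],ray(p,m["uv"],0))
for m in arm.regions_of(p,"pusher")[:1]:
  pts=np.argwhere(m["pixels"])[:,::-1]; g=np.array([ray(p,x,.085)[:2] for x in pts]); print(m["conf"],cv2.minAreaRect((g*1000).astype(np.float32)))
```

```text
[ 0.55935966 -0.34893712  0.34888544] [ 2.82772188e+00  5.93544847e-04 -1.83011551e+00]
0.96 [423.2, 108.2] [ 0.50835334 -0.491311    0.063     ]
0.82 [270.9, 185.6] [ 0.47351559 -0.3437489   0.063     ]
0.95 [393.1, 99.8] [ 0.51417388 -0.49229     0.        ]
0.78 [268.2, 169.9] [ 0.47366305 -0.34410552  0.        ]
0.61 [385.3, 260.3] [ 0.32178441 -0.45900587  0.        ]
0.96 ((517.7050170898438, -470.6033935546875), (36.19862365722656, 123.15034484863281), 1.273537516593933)
```

View pics/w1.png

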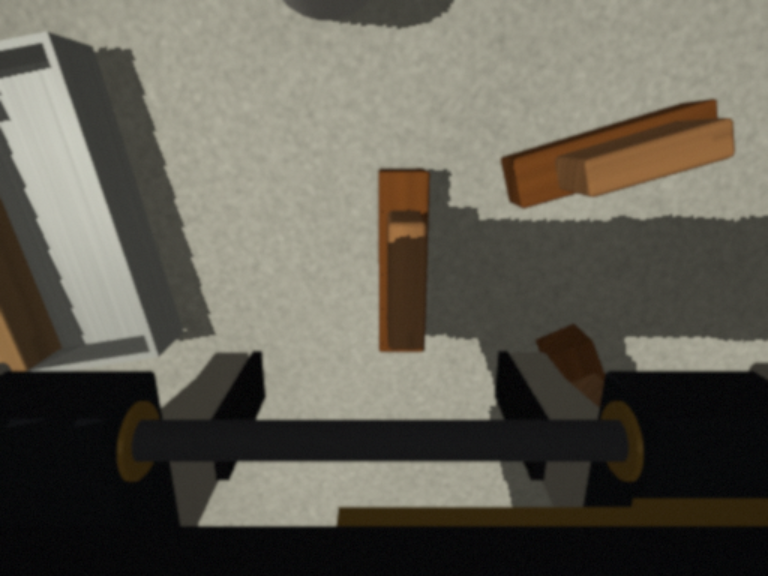

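The wrist view shows the block centred at about (271,185) original, with its sides parallel to the image columns, so the yaw is aligned. It sits at about (0.474, -0.344). Next I descend, then grip.

Call:
carry_out(
  commands=[
    [-0.1, -0.32, -0.8, 0],
    [-0.1, -0.32, -1.8, 0],
    [-0.1, -0.32, -2.5, 0],
    [-0.1, -0.32, -2.9, 0],
    [-0.1, -0.32, -2.9, 0],
    [-0.1, -0.32, -2.9, 0],
    [-0.1, -0.32, -2.9, 0],
    [-0.1, -0.32, -2.9, 0],
    [-0.1, -0.32, -2.9, 0],
    [-0.1, -0.32, -2.9, 0],
  ],
)

```text
t: 5.8
eef_pos: [0.4735, -0.3453, 0.0446]
ee_rot: [3.142, -0.0, -0.26]
force: [0.4, 0.1, 0.3]
width: 0.0882
gripper_force: 0.0
```

Call:
carry_out(
  commands=[
    [0, 0, 0, 0],
    [0, 0, 0, 0],
    [0, 0, 0, 0],
    [0, 0, 0, 0],
    [0, 0, 0, 0],
    [0, 0, 0, 0],
    [0, 0, 0, 0],
    [0, 0, 0, 0],
    [0, 0, 0.5, 0],
    [0, 0, 1.5, 0],
  ],
  claw=1,
  force=45,
)

```text
t: 7.05
eef_pos: [0.4716, -0.3444, 0.1177]
ee_rot: [-3.141, 0.006, -0.26]
force: [1.2, -0.1, -1.8]
width: 0.0222
gripper_force: 45.0
```

Call:
carry_out(
  commands=[
    [0.2, 1, 0.9, 0.5],
    [2.14, 9, 0.9, 1.5],
    [2.14, 9, 0.9, 1.5],
    [2.14, 9, 0.9, 1.5],
    [2.14, 9, 0.9, 1.5],
    [2.14, 9, 0.9, 1.5],
    [2.14, 9, 0.9, 1.5],
    [2.14, 9, 0.9, 1.5],
    [2.14, 9, 0.9, 1.5],
    [2.14, 9, 0.9, 1.5],
  ],
)

```text
t: 8.3
eef_pos: [0.5798, 0.1046, 0.1638]
ee_rot: [3.141, 0.001, -0.103]
force: [-1.1, -0.5, -2.7]
width: 0.022
gripper_force: 45.0
```

Run:
```python
from h import *
s=arm.get_state(); print(s["eef_pos"],s["ee_rot"],s["t"],s["width"])
p=arm.grab_frame("scene"); cv2.imwrite("pics/s2.png",cv2.resize(p["pixels"][120:320,170:420,::-1],None,fx=3,fy=3,interpolation=cv2.INTER_CUBIC))
```

```text
[0.57980013 0.10462915 0.16379809] [ 3.14097806e+00  1.23199044e-03 -1.02585652e-01] 8.3 0.022014956326944706
```

View pics/s2.png

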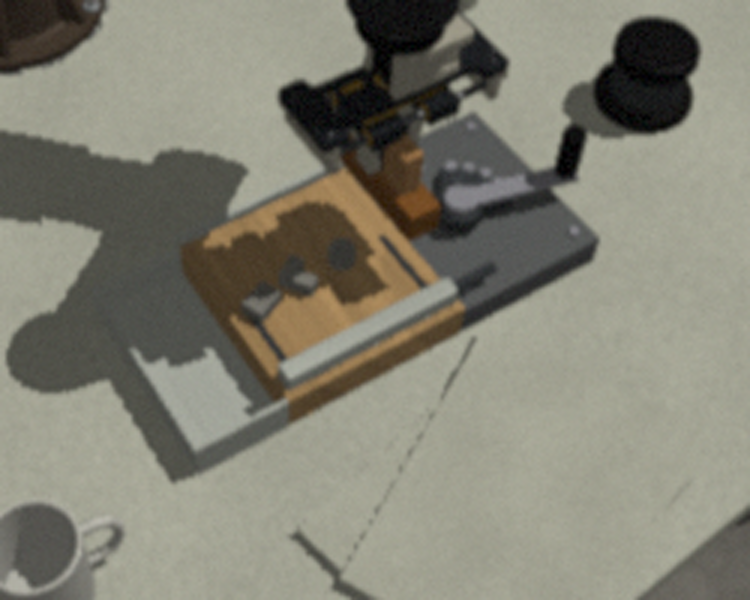

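The pusher hangs above the bed's +y end, behind all three offcuts at crop (345,250), (300,277) and (262,300). The lip and backstop are clear, so I'm lowering it.

Call:
carry_out(
  commands=[
    [0, 0, -0.6, 0.1],
    [0, 0, -1.1, 0.1],
    [0, 0, -1.4, 0.1],
    [0, 0, -1.43, 0.1],
    [0, 0, -1.43, 0.1],
    [0, 0, -1.43, 0.1],
    [-0.03, -0.3, -1.43, 0.1],
    [-0.06, -0.6, -1.43, 0.1],
    [-0.08, -0.8, -1.43, 0.1],
    [-0.1, -1.0, -1.43, 0.1],
  ],
)

```text
t: 9.6
eef_pos: [0.5755, 0.0539, 0.093]
ee_rot: [-3.141, -0.0, -0.093]
force: [-0.2, 1.1, -0.7]
width: 0.0216
gripper_force: 45.0
```

Call:
carry_out(
  commands=[
    [-0.03, -0.3, -0.02, 0],
    [-0.06, -0.6, -0.02, 0],
    [-0.09, -0.9, -0.02, 0],
    [-0.12, -1.2, -0.02, 0],
    [-0.15, -1.5, -0.02, 0],
    [-0.18, -1.8, -0.02, 0],
    [-0.21, -2.1, -0.02, 0],
    [-0.23, -2.35, -0.02, 0],
    [-0.25, -2.55, -0.02, 0],
    [-0.25, -2.55, -0.02, 0],
  ],
)

```text
t: 10.85
eef_pos: [0.5628, -0.0734, 0.0918]
ee_rot: [3.141, 0.0, -0.093]
force: [0.3, -0.1, -2.4]
width: 0.0215
gripper_force: 45.0
```

Run:
```python
from h import *
p=arm.grab_frame("scene"); cv2.imwrite("pics/s3.png",cv2.resize(p["pixels"][120:320,170:420,::-1],None,fx=3,fy=3,interpolation=cv2.INTER_CUBIC))
```

```text
(no output)
```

View pics/s3.png

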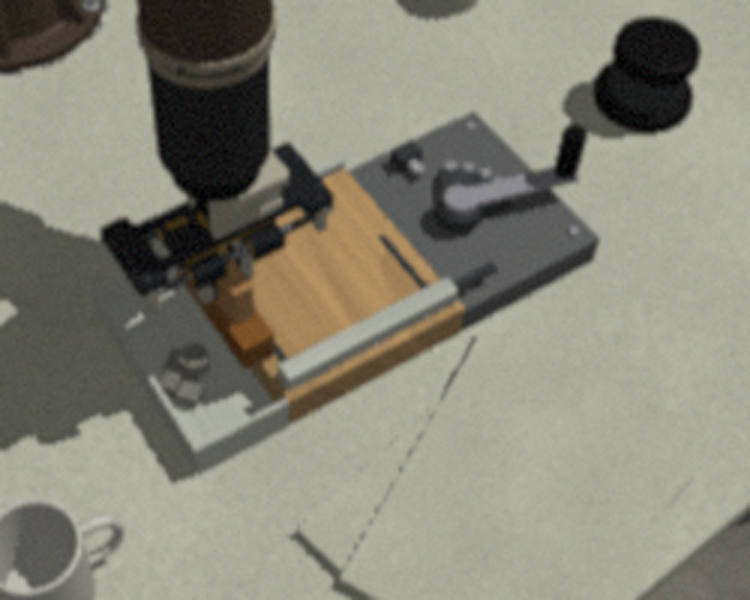

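All three offcuts lie in the tray at crop (185,370), and the bed is clear. I'm putting the push block back at its old spot.

Call:
carry_out(
  commands=[
    [0, 0, 0.8, 0],
    [0, -0.2, 1.2, 0],
    [-1.8, -5.45, 1.2, -1.6],
    [-1.8, -5.45, 1.2, -1.6],
    [-1.8, -5.45, 1.2, -1.6],
    [-1.8, -5.45, 1.2, -1.6],
    [-1.8, -5.45, 0.4, -1.6],
    [-1.8, -5.45, -0.4, -1.6],
    [-1.8, -5.45, -0.75, -1.6],
    [-1.8, -5.45, -0.75, -1.6],
  ],
)

```text
t: 12.15
eef_pos: [0.4721, -0.3447, 0.0529]
ee_rot: [-3.141, 0.003, -0.26]
force: [0.8, -0.5, -1.6]
width: 0.0216
gripper_force: 45.0
```

Call:
carry_out(
  commands=[
    [0, 0, -0.08, 0],
    [0, 0, -0.13, 0],
    [0, 0, -0.16, 0],
    [0, 0, -0.16, 0],
    [0, 0, -0.16, 0],
    [0, 0, -0.16, 0],
    [0, 0, -0.16, 0],
    [0, 0, -0.16, 0],
    [0, 0, -0.16, 0],
    [0, 0, -0.16, 0],
  ],
)

```text
t: 13.4
eef_pos: [0.4729, -0.3452, 0.0463]
ee_rot: [-3.142, 0.0, -0.26]
force: [-0.2, -0.0, -2.1]
width: 0.0218
gripper_force: 45.0
```

Call:
carry_out(
  commands=[
    [0, 0, -0.02, 0],
    [0, 0, -0.04, 0],
    [0, 0, -0.05, 0],
    [0, 0, -0.05, 0],
    [0, 0, -0.05, 0],
    [0, 0, -0.05, 0],
    [0, 0, -0.05, 0],
    [0, 0, -0.05, 0],
    [0, 0, -0.05, 0],
    [0, 0, -0.05, 0],
  ],
)

```text
t: 14.65
eef_pos: [0.4729, -0.3452, 0.0442]
ee_rot: [3.142, -0.0, -0.26]
force: [-3.1, 1.9, 5.2]
width: 0.0215
gripper_force: 45.0
```

Call:
carry_out(
  commands=[
    [0, 0, 0, 0],
    [0, 0, 0, 0],
    [0, 0, 0, 0],
    [0, 0, 0, 0],
    [0, 0, 0, 0],
    [0, 0, 0.5, 0],
    [0, 0, 1.2, 0],
    [0, 0, 2.2, 0],
    [0, 0, 3.4, 0],
    [0, 0, 3.4, 0],
  ],
  claw=0,
)

```text
t: 15.9
eef_pos: [0.4755, -0.3465, 0.2196]
ee_rot: [3.14, -0.01, -0.259]
force: [0.3, -0.2, -0.9]
width: 0.0875
gripper_force: 0.0
```

Run:
```python
from h import *
from scipy.optimize import least_squares
np.set_printoptions(precision=4,suppress=True)
W=arm.grab_frame("wrist")
for m in arm.mark_of(W,"pusher_grip"): print("pg",m["conf"],m["uv"],ray(W,m["uv"],.063))
for m in arm.mark_of(W,"pusher"): print("p",m["conf"],m["uv"],ray(W,m["uv"],0))
for c in("top","scene"):
  p=arm.grab_frame(c)
  for k in("handle","pivot","chip_core_mid","chip_block_mid","chip_ell_mid"):
    for m in arm.mark_of(p,k)[:2]: print(c,k,round(m["conf"],2),m["uv"],ray(p,m["uv"],Z[k] if k[0]!='c' else .015))
```

```text
pg 0.84 [251.2, 181.7] [ 0.4722 -0.3431  0.063 ]
pg 0.56 [387.4, 111.5] [ 0.5068 -0.4911  0.063 ]
p 0.96 [366.7, 103.2] [ 0.5129 -0.4937  0.    ]
p 0.95 [253.2, 167.9] [ 0.4723 -0.3454  0.    ]
p 0.91 [360.7, 253.7] [ 0.3194 -0.4561  0.    ]
top handle 0.75 [160.0, 142.7] [0.6497 0.2905 0.105 ]
top pivot 0.56 [192.3, 154.2] [0.6131 0.1856 0.105 ]
top chip_core_mid 0.63 [289.8, 168.5] [ 0.5911 -0.1326  0.015 ]
top chip_block_mid 0.42 [286.3, 173.1] [ 0.5749 -0.1206  0.015 ]
top chip_ell_mid 0.52 [295.2, 166.2] [ 0.5994 -0.151   0.015 ]
scene handle 0.91 [363.2, 171.8] [0.6573 0.2969 0.105 ]
scene pivot 0.63 [323.9, 178.9] [0.6076 0.1853 0.105 ]
scene chip_core_mid 0.4 [233.3, 241.1] [ 0.5744 -0.1208  0.015 ]
scene chip_block_mid 0.53 [233.1, 246.8] [ 0.5898 -0.132   0.015 ]
scene chip_ell_mid 0.63 [231.1, 245.3] [ 0.5823 -0.1338  0.015 ]
scene chip_ell_mid 0.25 [280.7, 216.0] [0.5871 0.0433 0.015 ]
```

Run:
```python
from h import *
s=arm.get_state(); print(np.round(s["q"],3),s["eef_pos"],s["ee_rot"])
```

```text
[-0.297  0.222 -0.21   0.    -1.139  1.608] [ 0.47291761 -0.3452283   0.2137285 ] [ 3.14158152e+00  2.04108665e-04 -2.60091697e-01]
```

Call:
carry_out(
  commands=[
    [3.6, 12.7, 0, -16],
    [3.6, 12.7, 0, -16],
    [3.6, 12.7, 0, -16],
    [3.6, 12.7, 0, -16],
    [3.6, 12.7, 0, -16],
    [3.6, 12.7, 0, -16],
    [3.6, 12.7, 0, -16],
    [3.6, 12.7, 0, -16],
    [3.6, 12.7, 0, -16],
    [3.6, 12.7, 0, -16],
  ],
)

```text
t: 17.9
eef_pos: [0.6353, 0.2277, 0.2141]
ee_rot: [-3.141, 0.0, -1.94]
force: [1.7, 0.0, -0.1]
width: 0.0874
gripper_force: 0.0
```

Call:
carry_out(
  commands=[
    [0.2, 0.6, 0, 0],
    [0.2, 0.6, 0, 0],
    [0.2, 0.6, 0, 0],
    [0.2, 0.6, 0, 0],
    [0.2, 0.6, 0, 0],
    [0.2, 0.6, 0, 0],
    [0.2, 0.6, 0, 0],
    [0.2, 0.6, 0, 0],
    [0.2, 0.6, 0, 0],
    [0.2, 0.6, 0, 0],
  ],
)

```text
t: 19.15
eef_pos: [0.645, 0.2557, 0.2138]
ee_rot: [3.142, -0.0, -1.936]
force: [0.7, 0.2, -0.3]
width: 0.0873
gripper_force: 0.0
```

Run:
```python
from h import *
np.set_printoptions(precision=4,suppress=True)
W=arm.grab_frame("wrist"); save(W,"w4.png",1.5)
s=arm.get_state(); print(s["eef_pos"],s["ee_rot"],s["t"])
for k in("handle","pivot"):
  for m in arm.mark_of(W,k)[:2]: print(k,m["conf"],m["uv"],ray(W,m["uv"],.105))
  for m in arm.regions_of(W,k)[:1]: print(k,"reg",m["conf"],m["uv"])
```

```text
[0.645  0.2557 0.2138] [ 3.1415 -0.0001 -1.9355] 19.2
handle 0.63 [267.5, 229.0] [0.6449 0.2966 0.105 ]
handle reg 0.58 [271.9, 128.6]
pivot 0.97 [265.1, 100.5] [0.607  0.1872 0.105 ]
pivot reg 0.69 [265.7, 95.6]
```

View pics/w4.png

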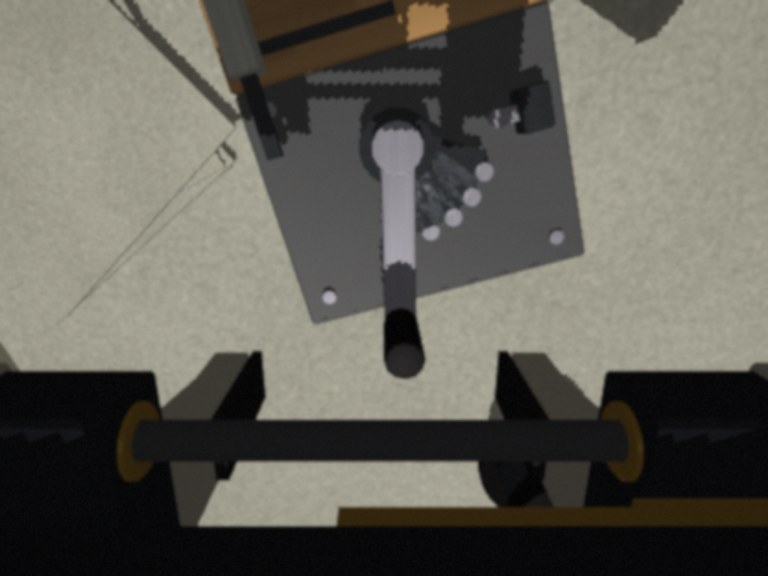

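The wrist view shows the lever arm nearly vertical in the image, with the black post between the open fingers. Its top is at (269,241) original and the pivot cap at (265,98). The pivot is about (0.607, 0.187) and the handle about (0.646, 0.296). That is 116 mm apart, which fits the given 115 mm.

Call:
carry_out(
  commands=[
    [0.04, 0.8, 0, 0],
    [0.04, 0.8, -0.3, 0],
    [0.04, 0.8, -1.1, 0],
    [0.04, 0.8, -1.9, 0],
    [0.04, 0.8, -2.5, 0],
    [0.04, 0.8, -2.55, 0],
    [0.04, 0.8, -2.55, 0],
    [0.04, 0.8, -2.55, 0],
    [0.04, 0.8, -2.55, 0],
    [0.04, 0.8, -2.55, 0],
  ],
)

```text
t: 20.65
eef_pos: [0.6472, 0.2958, 0.0872]
ee_rot: [-3.141, 0.001, -1.936]
force: [-0.3, -0.2, 0.6]
width: 0.0876
gripper_force: 0.0
```

Call:
carry_out(
  commands=[
    [0, 0, 0, 0],
    [0, 0, 0, 0],
    [0, 0, 0, 0],
    [0, 0, 0, 0],
    [0, 0, 0, 0],
    [0, 0, 0, 0],
    [0, 0, 0, 0],
    [0, 0, 0, 0],
    [0, 0, 0, 0],
    [0, 0, 0, 0],
  ],
  claw=1,
  force=40,
)

```text
t: 21.9
eef_pos: [0.6469, 0.2958, 0.0863]
ee_rot: [3.141, 0.0, -1.936]
force: [-1.4, 1.5, 0.9]
width: 0.0233
gripper_force: 40.0
```

Run:
```python
from h import *
np.set_printoptions(precision=4,suppress=True)
W=arm.grab_frame("wrist")
s=arm.get_state(); print(s["eef_pos"],s["ee_rot"],s["t"],s["force"],s["moment"])
for m in arm.mark_of(W,"pivot")[:2]: print(m["conf"],m["uv"],ray(W,m["uv"],.105))
p=arm.grab_frame("scene")
for c in(p,):
  for k in("handle","pivot","bed"):
    for m in arm.mark_of(c,k)[:1]: print(k,m["conf"],ray(c,m["uv"],Z[k]))
```

```text
[0.6469 0.2958 0.0863] [ 3.1414  0.0001 -1.9356] 21.95 [-1.7755  2.5153  0.8168] [ 0.6776  0.4195 -0.0391]
0.73 [248.3, 0.9] [0.6054 0.1852 0.105 ]
handle 0.88 [0.6548 0.2989 0.105 ]
pivot 0.91 [0.6079 0.1902 0.105 ]
bed 0.94 [0.5852 0.0278 0.045 ]
```

Run:
```python
import numpy as np
P=np.array([.6075,.1865]);H=np.array([.6469,.2958]);v=H-P
for d in np.arange(0,78.1,3):
    t=np.radians(d);r=np.array([[np.cos(t),-np.sin(t)],[np.sin(t),np.cos(t)]])@v
    print(d,round(t,3),((P+r-H)/.05).round(2),d/6)
```

```text
0.0 0.0 [0. 0.] 0.0
3.0 0.052 [-0.12  0.04] 0.5
6.0 0.105 [-0.23  0.07] 1.0
9.0 0.157 [-0.35  0.1 ] 1.5
12.0 0.209 [-0.47  0.12] 2.0
15.0 0.262 [-0.59  0.13] 2.5
18.0 0.314 [-0.71  0.14] 3.0
21.0 0.367 [-0.84  0.14] 3.5
24.0 0.419 [-0.96  0.13] 4.0
27.0 0.471 [-1.08  0.12] 4.5
30.0 0.524 [-1.2  0.1] 5.0
33.0 0.576 [-1.32  0.08] 5.5
36.0 0.628 [-1.44  0.05] 6.0
39.0 0.681 [-1.55  0.01] 6.5
42.0 0.733 [-1.67 -0.03] 7.0
45.0 0.785 [-1.78 -0.08] 7.5
48.0 0.838 [-1.89 -0.14] 8.0
51.0 0.89 [-1.99 -0.2 ] 8.5
54.0 0.942 [-2.09 -0.26] 9.0
57.0 0.995 [-2.19 -0.33] 9.5
60.0 1.047 [-2.29 -0.41] 10.0
63.0 1.1 [-2.38 -0.49] 10.5
66.0 1.152 [-2.46 -0.58] 11.0
69.0 1.204 [-2.55 -0.67] 11.5
72.0 1.257 [-2.62 -0.76] 12.0
75.0 1.309 [-2.7  -0.86] 12.5
78.0 1.361 [-2.76 -0.96] 13.0
```

Call:
carry_out(
  commands=[
    [-0.12, 0.04, 0, 0.5],
    [-0.23, 0.07, 0, 1],
    [-0.35, 0.1, 0, 1.5],
    [-0.47, 0.12, 0, 2],
    [-0.59, 0.13, 0, 2.5],
    [-0.71, 0.14, 0, 3],
    [-0.84, 0.14, 0, 3.5],
    [-0.96, 0.13, 0, 4],
    [-0.96, 0.13, 0, 4],
    [-0.96, 0.13, 0, 4],
  ],
  force=55,
)

```text
t: 23.45
eef_pos: [0.5993, 0.3026, 0.0864]
ee_rot: [-3.141, 0.001, -1.518]
force: [0.4, 4.5, -1.9]
width: 0.0233
gripper_force: 55.0
```

Call:
carry_out(
  commands=[
    [-0.12, -0.01, 0, 0.5],
    [-0.24, -0.03, 0, 1],
    [-0.36, -0.05, 0, 1.5],
    [-0.48, -0.08, 0, 2],
    [-0.59, -0.12, 0, 2.5],
    [-0.71, -0.16, 0, 3],
    [-0.71, -0.16, 0, 3],
    [-0.71, -0.16, 0, 3],
    [-0.71, -0.16, 0, 3],
    [-0.71, -0.16, 0, 3],
  ],
)

```text
t: 24.7
eef_pos: [0.5641, 0.2949, 0.0864]
ee_rot: [-3.14, 0.001, -1.204]
force: [1.0, 5.7, -3.1]
width: 0.0236
gripper_force: 55.0
```

Run:
```python
from h import *
np.set_printoptions(precision=4,suppress=True)
p=arm.grab_frame("scene"); cv2.imwrite("pics/s5.png",cv2.resize(p["pixels"][120:320,170:420,::-1],None,fx=3,fy=3,interpolation=cv2.INTER_CUBIC))
s=arm.get_state(); print(s["eef_pos"],s["ee_rot"],s["t"],s["force"],s["moment"])
```

```text
[0.5641 0.2948 0.0864] [-3.1404  0.0008 -1.204 ] 24.75 [ 1.0775  4.7841 -2.6198] [ 1.8636 -0.3687 -0.5982]
```

View pics/s5.png

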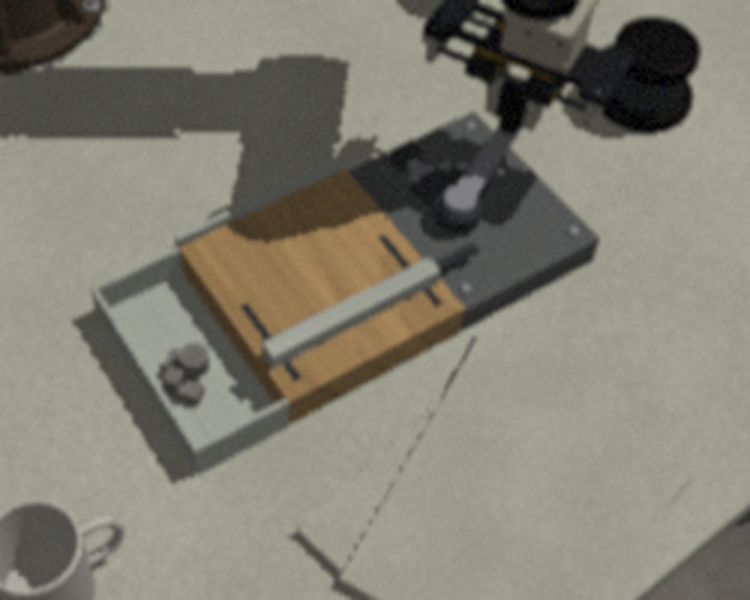

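The lever and the backstop follow the grip, and the offcuts stay in the tray. I'll continue in small steps.

Call:
carry_out(
  commands=[
    [-0.11, -0.05, 0, 0.5],
    [-0.22, -0.11, 0, 1],
    [-0.32, -0.17, 0, 1.5],
    [-0.42, -0.23, 0, 2],
    [-0.52, -0.3, 0, 2.5],
    [-0.62, -0.38, 0, 3],
    [-0.71, -0.46, 0, 3.5],
    [-0.71, -0.46, 0, 3.5],
    [-0.71, -0.46, 0, 3.5],
    [-0.71, -0.46, 0, 3.5],
  ],
)

```text
t: 26.0
eef_pos: [0.5288, 0.273, 0.0864]
ee_rot: [-3.139, 0.001, -0.837]
force: [2.0, 9.9, -4.8]
width: 0.0232
gripper_force: 55.0
```

Run:
```python
from h import *
np.set_printoptions(precision=4,suppress=True)
s=arm.get_state(); print(s["force"],s["moment"])
e=np.array(s["eef_pos"][:2]);d=e-[.6075,.1865];print("ang",np.degrees(np.arctan2(d[1],d[0])),np.hypot(*d))
W=arm.grab_frame("wrist");T=arm.grab_frame("top");S=arm.grab_frame("scene")
for p in(W,T,S):
  for k in("pivot","handle"):
    for m in arm.mark_of(p,k)[:1]: print(k,m["conf"],ray(p,m["uv"],Z[k]))
i=np.hstack([cv2.resize(S["pixels"][190:270,220:340,::-1],None,fx=3.3,fy=3.3,interpolation=3),cv2.resize(T["pixels"][130:210,190:310,::-1],None,fx=3.3,fy=3.3,interpolation=3)])
cv2.imwrite("pics/b6.png",i)
```

```text
[ 1.9801  9.9058 -4.8347] [ 3.2831 -0.1036 -0.5308]
ang 132.29903878461707 0.11694539213673613
pivot 0.81 [0.6066 0.186  0.105 ]
handle 0.56 [0.5291 0.2723 0.105 ]
pivot 0.65 [0.6264 0.1958 0.105 ]
handle 0.94 [0.5361 0.2693 0.105 ]
pivot 0.68 [0.6169 0.1898 0.105 ]
handle 0.77 [0.5367 0.2712 0.105 ]
```

View pics/b6.png

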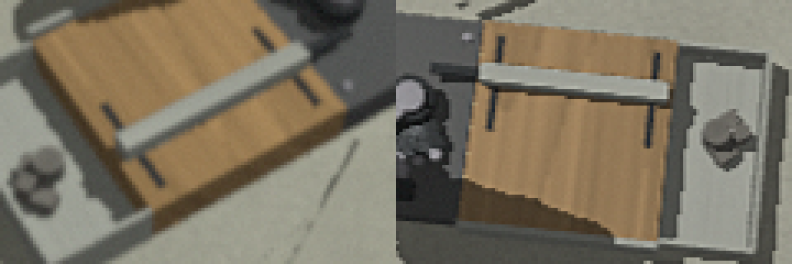

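Run:
```python
from h import *
from scipy.optimize import least_squares
np.set_printoptions(precision=4,suppress=True)
T=arm.grab_frame("top")
q=lambda x,y:(190+(x-396)/3.3,130+y/3.3)
w=np.array([ray(T,q(*x),.045)[:2] for x in((678,43),(658,240),(482,20),(460,220))])
j=np.array([(.105,-.11),(-.105,-.11),(.105,.09),(-.105,.09)])
def J(a,j): c,s=np.cos(a[2]),np.sin(a[2]); return a[:2]+j@np.array([[c,s],[-s,c]])
r=least_squares(lambda a:(J(a,j)-w).ravel(),[.58,.03,-.1]); a=r.x; print(a,r.fun)
print("pivot",J(a,np.array([[.01,.15]])), "rest ang",75+np.degrees(a[2]))
c,s=np.cos(a[2]),np.sin(a[2])
for x in((668,100),(480,80)):
  d=ray(T,q(*x),.069)[:2]-a[:2]; X=np.array([c*d[0]+s*d[1],-s*d[0]+c*d[1]]); print(X,"lever",(.078-X[0])/.04)
```

```text
[ 0.5809  0.037  -0.0909] [ 0.004  -0.0002 -0.0025 -0.0004  0.0004 -0.0016 -0.0018  0.0022]
pivot [[0.6044 0.1855]] rest ang 69.79223469182689
[ 0.0343 -0.1051] lever 1.0924712801822538
[0.0353 0.0826] lever 1.0682999964959186
```

Three measures agree that the lever is at about 1.08 to 1.10 rad, just before the third crest:
- TCP angle: 1.10 rad
- Backstop far end: 1.09 rad
- Backstop near end: 1.07 rad

I'm advancing about 11° to reach about 1.29 rad.

Call:
carry_out(
  commands=[
    [-0.04, -0.04, 0, 0.25],
    [-0.09, -0.09, 0, 0.5],
    [-0.13, -0.13, 0, 0.75],
    [-0.17, -0.18, 0, 1],
    [-0.21, -0.23, 0, 1.25],
    [-0.25, -0.28, 0, 1.5],
    [-0.28, -0.32, 0, 1.7],
    [-0.3, -0.34, 0, 1.85],
    [-0.3, -0.34, 0, 1.85],
    [-0.3, -0.34, 0, 1.85],
  ],
)

```text
t: 27.75
eef_pos: [0.5132, 0.2561, 0.0864]
ee_rot: [-3.139, 0.001, -0.643]
force: [-2.5, 11.3, -4.3]
width: 0.0231
gripper_force: 55.0
```

Run:
```python
from h import *
np.set_printoptions(precision=4,suppress=True)
s=arm.get_state(); print(s["force"],s["width"])
e=np.array(s["eef_pos"][:2])
for P in([.6075,.1865],[.6044,.1855]):
  d=e-P;print("ang",np.degrees(np.arctan2(d[1],d[0])),np.hypot(*d),"lever",np.arctan2(d[1],d[0])-np.radians(69.5))
T=arm.grab_frame("top"); S=arm.grab_frame("scene")
for p in(S,):
  for m in arm.mark_of(p,"pusher"): print("pusher",m["conf"],ray(p,m["uv"],0))
  for k in("mug","tape","sander"): print(k,[ray(p,m["uv"],0) for m in arm.mark_of(p,k)[:1]])
i=np.hstack([cv2.resize(S["pixels"][190:270,220:340,::-1],None,fx=3.3,fy=3.3,interpolation=3),cv2.resize(T["pixels"][130:210,190:310,::-1],None,fx=3.3,fy=3.3,interpolation=3)])
cv2.imwrite("pics/b7.png",i)
```

```text
[-2.5169 11.2661 -4.3434] 0.02313840691847825
ang 143.5435591958498 0.11721092024143581 lever 1.292303897862904
ang 142.22887209759824 0.11534213687594995 lever 1.269358279364924
pusher 0.81 [ 0.5056 -0.4851  0.    ]
pusher 0.76 [ 0.4714 -0.3476  0.    ]
pusher 0.69 [ 0.3086 -0.46    0.    ]
mug [array([ 0.6846, -0.3481,  0.    ])]
tape [array([0.3044, 0.4389, 0.    ])]
sander [array([0.5888, 0.4924, 0.    ])]
```

View pics/b7.png

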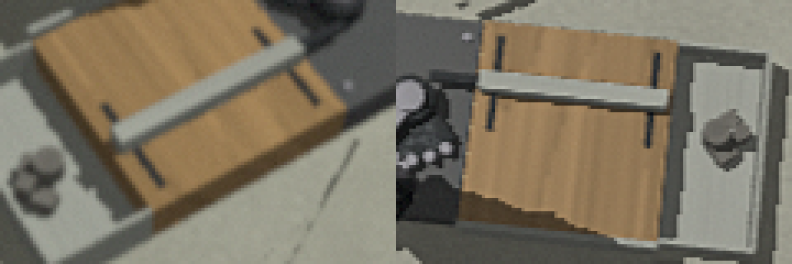

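The lever reads about 1.27 rad from both the TCP angle and the backstop's further travel (crop row 100 to 107), inside the 1.17 to 1.43 window. The grip is holding, the offcuts are in the tray, and the mug, tape and sander have not moved. I'm handing in.

```bash
python3 -c "
from station import arm
print(arm.job_done())"
```

```text
the job is handed in; nothing more can be done
None
```

The job is handed in, with no verdict returned: the three offcuts are in the tray, the push block stands upright at its old spot, and the arm is still holding the lever at about 1.27 rad, past the third click and short of the fourth.

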